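# Pump up the hand vacuum pump

### The arm

A 6-joint arm with a two-finger parallel gripper is mounted at the origin on the work surface. World frame = base frame: x ahead of the robot, y to its left, z up, the work surface at z = 0. Lengths are in m, angles in rad, forces in N, time in s.
With the tool pointing down it reaches from about 0.25 to 0.8 m from the base axis. Payload 3.9 kg.
Tool frame: the origin (TCP) lies at the very end of the fingers, on their centre line; the grasp point (between the pads) lies 19 mm behind it; z points along the fingers, y is the direction in which the jaws open and shut (so a half turn about z gives the same grasp; the last joint's range is limited). The gripper opens to 85 mm and grips with 20 to 120 N. Pads are 22 mm wide; open, the fingers measure 114 mm over their backs; the gripper's body (76 mm by 85 mm) begins 54 mm behind the grasp point. The pads swing forward as they close: fully open they stand 13 mm farther back than shut.
Start: joints at [-1.122, 0.26, -0.138, 1.173, 0, 1.571], TCP at [0.228, -0.473, 0.231] pointing down, gripper open.
Joint ranges: [-2.78, 2.78], [-0.83, 1.72], [-1.28, 1.37], [-1.9, 2.12], [-1.57, 1.48], [-3.14, 3.14]. Speed limits (rad/s): [2.57, 2.57, 3.14, 3.14, 3.14, 3.14].

### API

Orientations are given as [roll, pitch, yaw] about the fixed x, y, z axes, in that order (R = Rz(yaw) Ry(pitch) Rx(roll)).
In Python, from workcell import env gives the robot as it stands.
- The arm moves only by the tool carry_out, never from a script. Its argument "steps" is a list of rows, each a list of 5 numbers: the shift along the world's x, y, z in cm, then the turn about the world's z in degrees, then the finger opening in cm, from 0 to 8.54. In form: [[tx, ty, tz, turn, fingers], ...]. A call has 1 to 10 rows; each row shifts and turns the pose as measured when the row begins; what a row does not reach is not made up. A row lasts 1/10 s, in which the tool goes at most 50 mm and 8.59 degrees, less where a joint would pass 70% of its speed; a pose out of reach is approached as far as the arm can. A call with a gripper value outside its range is refused whole. The fingers move at their own pace and stop on an object; "force" is the grip in N (left out, the last holds). Time passes only in rows, so rows that do not move let the fingers close. It gives the time, the measured TCP pose, the force and the opening at its end, in the units of the state.
- env.read_state(): the state, without advancing time (a new reading comes with each control period).
- env.get_image(name): name is "scene" or "top" or "wrist"; returns a dict with "pixels" (480x640x3 uint8, blue, green, red), "vertical_fov" (degrees; the focal length in pixels is half the picture's height over the tangent of half this angle, whatever the lens; pixels are square), "cx", "cy" (the principal point, pixels), "position" and "rotation" of the camera in the world. Camera axes: x right, y up, looking along -z (the intrinsics and any distortion apply to the point x, -y, -z); pixel columns grow to the right and rows downward; lengths in m; the calibration is good to about 2 mm. A picture is of the moment at which its call begins. There is no depth.
- env.close_job(): hands the job in, once; it reports no verdict.
The state is a dict: "time": time; "joint_pos": joint angles; "joint_velocities": joint speeds; "tau": joint torques, N m; "tool_pos": TCP position; "orientation": TCP orientation; "wrist_force": force on the tool from outside, world axes, zero at the start; "ft_torque": the same for the moment, N m; "gripper_width": finger opening in m.
Only numpy, scipy, OpenCV 4.12 (cv2) and the standard library are available. Lean on these libraries where they do the work, as an engineer would, in place of code of your own. Each camera call takes 0.05 s, during which the arm holds its last target.

### The job

Close the vent of the grey hand vacuum pump on the bench by pushing its lever all the way over to the side away from the robot, then press the black plunger knob right down and let it rise again, over and over, until the steel indicator pin stands fully out of the pump's side. Stop there with the knob let up and the vent still closed; nothing needs gripping: do not pull the knob up, do not touch the pin, and leave everything else on the bench where it stands.

Things in the scene. Friction and masses are not known exactly. Their poses are not given: they have to be found in the camera images.
- pump: The hand vacuum pump, bolted to the bench (it cannot move): grey housing 110 x 170 x 75 mm high (x, y, z) on a 130 x 190 x 8 mm steel foot plate. Origin at the centre of its underside on the bench. Its +x axis points away from the robot (turned up to 0.5 rad either way), +y to the robot's left, z up. The plunger stands on top at y = +45 mm, the vent lever on top at y = -50 mm, the pin comes out of the +y side face at y = +85 mm, 35 mm above the bench.
- plunger_top (a point): Centre of the flat top of the plunger's black mushroom knob (42 mm across, flat part 32 mm across, 125 mm above the bench when up). It moves with the plunger. Under it is a 14 mm steel stem in a collar 38 mm across whose top is 85 mm above the bench.
- plunger (a joint): Depth of the plunger (m): 0 = up, at rest; 0.025 = right down on its stop. A spring of 400 N/m brings it back up, so it takes about 10 to 12 N at the bottom. A stroke counts only if it goes nearly to the bottom (20 mm or more) and is then let up again to within about 2 mm of the rest height; the pin moves only in the lower half of the down stroke. Pulled up it goes negative (do not).
- pin_tip (a point): Outer end of the steel indicator pin: a 10 mm rod with a head 15 mm across and 6 mm thick, which slides level out of the pump's +y side face; the tip lies 11 mm out of that face when the pin is in, 56 mm when it is fully out.
- pin (a joint): How far the pin has come out (m): 0 = in, about 0.044 = fully out. It starts between 0 and 0.018. Each full stroke of the plunger ratchets it out by about 7.5 mm (the first one by anything up to 15 mm) and it stays there, so 3 to 5 strokes are needed; further strokes when it is fully out do nothing.
- vent_tip (a point): Centre of the black ball, 26 mm across, at the end of the vent lever. The lever is a 10 mm steel rod 60 mm long from its pivot to the ball's centre; the pivot lies at x = 0, y = -50 mm, 97 mm above the bench in the pump's frame, above an aluminium block 70 x 50 mm whose top is 100 mm above the bench (its round pivot boss 110 mm). The ball is 150 to 157 mm above the bench.
- vent (a joint): Angle of the vent lever (rad): 0 = open, leaning towards the robot (pump's -x) by 0.5 rad from upright; 1.0 = closed, leaning away (pump's +x) by 0.5 rad, against its stop. It starts between 0 and 0.25 and stays where it is left; about 1 N at the ball moves it.
- bottle: Bystander: small amber bottle with an orange cap, 60 mm across, 120 mm high, standing to the right (-y) of the pump. Origin at the centre of its underside.
- beaker: Bystander: clear beaker, 56 mm across, 65 mm high, standing between robot and pump. Origin at the centre of its underside.
- marker: Bystander: marker pen lying on the bench between robot and pump, about 120 x 14 x 14 mm, its length along its x. Origin at its underside.
- timer: Bystander: white bench timer lying behind the pump, 60 x 70 x 22 mm. Origin at the centre of its underside.
- tipbox: Bystander: blue box of pipette tips at the left, 85 x 120 x 72 mm. Origin at the centre of its underside.
- tuberack: Bystander: orange tube rack at the right, 90 x 140 x 59 mm. Origin at the centre of its underside.
- dishes: Bystander: stack of three clear dishes at the left, 93 mm across, 45 mm high. Origin at the centre of its underside.
Things that resemble listed ones, but are neither listed nor needed, are in the scene too. There is more than one size of the pump; the one meant has the size given above.

How it is judged:
On the way, in this order (a step that is already met when the one before it is completed fails the run):
1. the vent lever is pushed over to closed (value of joint vent above 0.85 rad), for 0.02 s.
2. the plunger is pressed right down (value of joint plunger above 0.018 m), for 0.02 s.
3. the plunger is let up again (value of joint plunger below 0.006 m), for 0.02 s.
4. the plunger is pressed right down a second time (value of joint plunger above 0.018 m), for 0.02 s.
5. the pin is fully out and the plunger let up (value of joint pin above 0.039 m and value of joint plunger below 0.006 m), for 0.2 s.
At the end, for the whole second after the job is handed in: The pin is out by more than 39 mm of its 44, the plunger is up within 5 mm, the vent lever is closed (more than 0.8 of 1.0 rad) (value of joint pin above 0.039 m and value of joint vent above 0.8 rad and value of joint plunger between -0.004 and 0.005 m); the robot touches nothing.
It fails at once if the plunger is pumped (pressed more than 10 mm) while the vent is not closed (value of joint plunger above 0.01 m and value of joint vent below 0.8 rad).
It fails at once if the plunger is pulled up by more than 5 mm (value of joint plunger below -0.005 m).
It fails at once if the pin is touched by the robot (contact force between any of the fingers, the arm and pin above 0.5 N).
It fails at once if something else on the bench is moved by more than 30 mm or lifted (distance of any of bottle, beaker, marker, timer, tipbox, tuberack, dishes from where it was at the start of the episode above 0.03 m).
It also fails if it takes over 54 s, if anything falls off the work surface, if the arm or the gripper's body presses on something with over 40 N, if the wrist force passes 120 N, or if a joint passes its speed limit or range.

## Working session

There is one attempt and no reset: what is moved stays moved. The work goes in short steps, Python scripts to look and compute and a tool call to move; the robot and the scene stay as the last step left them, time stands still between calls to the robot, and variables do not carry over. Pictures are saved under pics/ and viewed, and the job is handed in when it is done.

Besides the shell and the picture viewer there is one more tool, called after "Request:" as name(argument=value, ...) on one line, values as JSON. carry_out: Moves the arm, as the interface text tells. Its arguments: {"type":"object","properties":{"steps":{"type":"array","items":{"type":"array","items":{"type":"number"}}},"force":{"type":"number"}},"required":["steps"]}

```bash
mkdir -p pics; ls
python3 - <<'E'
from workcell import env
import cv2,json
s=env.read_state(); print(s)
for n in ("scene","top","wrist"):
    im=env.get_image(n); cv2.imwrite(f"pics/{n}0.png",im["pixels"]); print(n,{k:v for k,v in im.items() if k!="pixels"})
E
```

```text
pics
{'time': 0.0, 'joint_pos': array([-1.12200482e+00,  2.60669453e-01, -1.39353830e-01,  1.17270375e+00,
        1.65697187e-05,  1.57082928e+00]), 'joint_velocities': array([ 0.00041554,  0.00035257, -0.00051887,  0.00019127,  0.00093127,
       -0.00030647]), 'tau': array([-1.26678922e-03, -4.05672169e+01,  2.53922421e+01,  1.88653922e-02,
       -1.51823251e-04, -5.28547403e-06]), 'tool_pos': array([ 0.22749781, -0.47240082,  0.23047831]), 'orientation': array([-3.13966194e+00, -1.65060656e-05,  4.48758520e-01]), 'wrist_force': array([0.12755226, 0.5163384 , 0.18143775]), 'ft_torque': array([-0.04540921, -0.02947368,  0.00500919]), 'gripper_width': 0.085383692189547}
scene {'vertical_fov': 57.512921222129435, 'cx': 321.7511598109321, 'cy': 238.5760469781657, 'position': array([1.51384929, 0.00526418, 0.98478127]), 'rotation': array([0.83538489, 0.00297823, 1.60458248])}
top {'vertical_fov': 50.63846315289832, 'cx': 315.8117272526065, 'cy': 243.09008087562717, 'position': array([ 0.41344209, -0.00890027,  1.22433686]), 'rotation': array([ 0.13053384, -0.01670234, -1.56881898])}
wrist {'vertical_fov': 64.22392318497985, 'cx': 325.0720227107215, 'cy': 240.55797302770702, 'position': array([ 0.28717545, -0.44401715,  0.37488848]), 'rotation': array([-0.26503881,  0.00185998, -1.12208386])}
```

View pics/scene0.png

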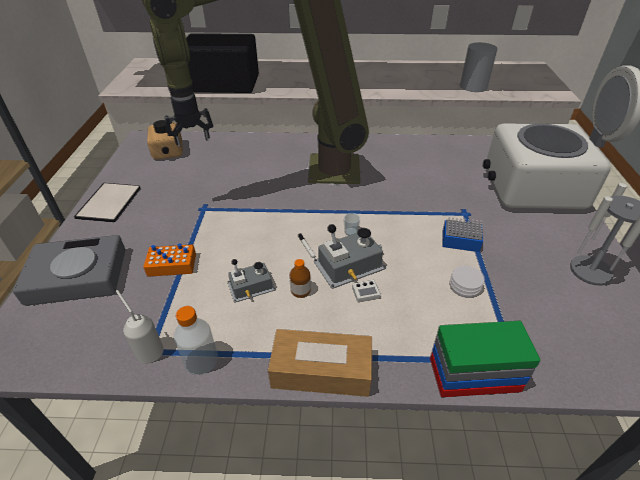

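View pics/top0.png

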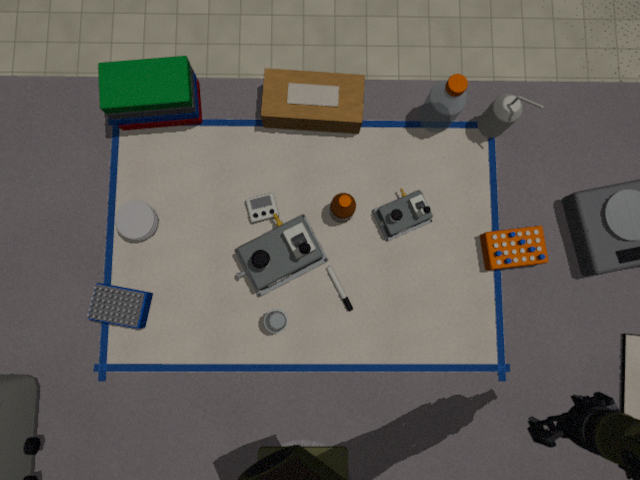

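```bash
cat > h.py <<'E'
import numpy as np,cv2
from scipy.spatial.transform import Rotation as Ro
def cam(im):
    f=240/np.tan(np.radians(im["vertical_fov"]/2)); return f,im["cx"],im["cy"],np.array(im["position"]),Ro.from_euler("xyz",im["rotation"]).as_matrix()
def ray(im,u,v):
    f,cx,cy,p,R=cam(im); d=R@np.array([(u-cx)/f,-(v-cy)/f,-1]); return p,d/np.linalg.norm(d)
def plane(im,u,v,z):
    p,d=ray(im,u,v); return p+d*(z-p[2])/d[2]
def proj(im,P):
    f,cx,cy,p,R=cam(im); q=R.T@(np.array(P)-p); return np.array([cx+f*q[0]/-q[2],cy-f*q[1]/-q[2]])
def tri(rs):
    A=0;b=0
    for p,d in rs:
        M=np.eye(3)-np.outer(d,d);A=A+M;b=b+M@p
    return np.linalg.solve(A,b)
E
python3 - <<'E'
import cv2
a=cv2.imread("pics/top0.png")[200:310,215:345]; b=cv2.imread("pics/scene0.png")[210:310,300:400]
cv2.imwrite("pics/tc.png",cv2.resize(a,None,fx=5,fy=5,interpolation=2)); cv2.imwrite("pics/sc.png",cv2.resize(b,None,fx=6,fy=6,interpolation=2))
E
```

```text
(no output)
```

View pics/tc.png

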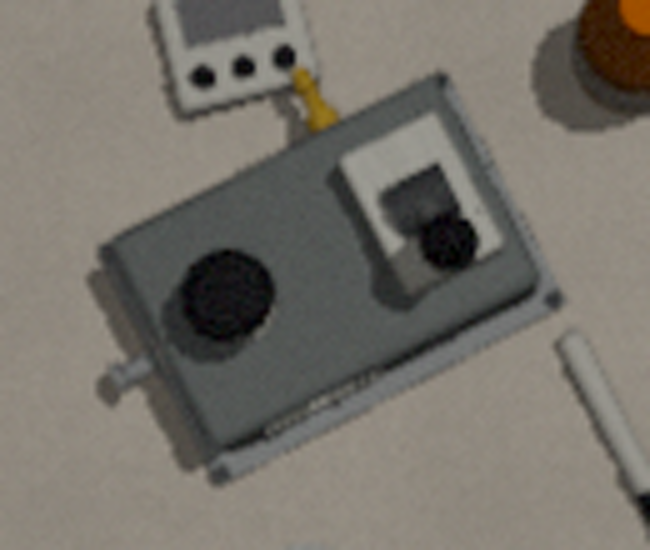

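View pics/sc.png

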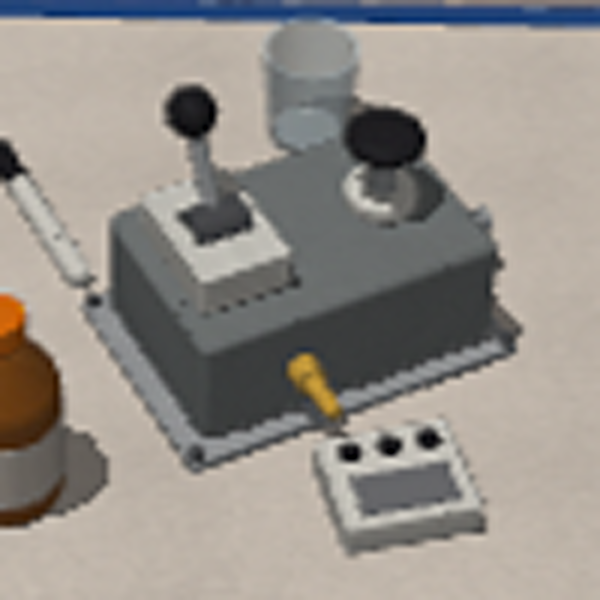

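```bash
cat > m.py <<'E'
from workcell import env
from h import *
T=env.get_image("top");S=env.get_image("scene")
k=lambda z:plane(T,260.6,259,z)
print("knob plane",k(.122),"tri",tri([ray(T,260.6,259),ray(S,364.2,232.5)]))
b=tri([ray(T,304.8,248.2),ray(S,331.8,228.3)])
print("ball tri",b, plane(T,304.8,248.2,.152))
A=plane(T,303,215.6,.008);B=plane(T,326,259.6,.008);C=plane(T,259,294.4,.008)
print(A,B,C,np.linalg.norm(A-B),np.linalg.norm(B-C))
y=C-B; print("yaw",np.arctan2(-y[0],y[1]), "ctr",(A+C)/2)
x=A-B; print(np.arctan2(x[1],x[0]))
for n,u,v in (("beaker",275,321),("bottle",343,205),("cap",458,85)): print(n,plane(T,u,v,.06))
E
python3 m.py
```

```text
knob plane [0.5227466  0.09322615 0.122     ] tri [0.52336112 0.09530819 0.1161035 ]
ball tri [ 0.5436933  -0.00183449  0.14786902] [ 0.54320491 -0.00311167  0.152     ]
[0.64056626 0.0024315  0.008     ] [ 0.5331711  -0.05352998  0.008     ] [0.44932486 0.10622769 0.008     ] 0.12110082144415396 0.18042368082203142
yaw 0.4833167568803177 ctr [0.54494556 0.05432959 0.008     ]
0.4803690860613199
beaker [0.38787362 0.06411255 0.06      ]
bottle [ 0.65653382 -0.09151015  0.06      ]
cap [ 0.95460574 -0.37227181  0.06      ]
```

Request:
carry_out(steps=[[2.5,4.2,0,0.2,0],[2.5,4.2,0,0.2,0],[2.5,4.2,0,0.2,0],[2.5,4.2,0,0.2,0],[2.5,4.2,0,0.2,0],[2.5,4.2,0,0.2,0],[2.5,4.2,0,0.2,0],[2.5,4.2,0,0.2,0],[2.5,4.2,0,0.2,0],[0,0,0,0,0]])

```text
time: 1.25
tool_pos: [0.4571, -0.0849, 0.2305]
orientation: [3.138, -0.004, 0.475]
wrist_force: [0.2, -0.6, -0.4]
gripper_width: 0.0002
```

Request:
carry_out(steps=[[2.0,3.0,0,0,0],[1.8,2.7,0,0.4,0],[0,0,-2,0,0],[0,0,0,0,0]])

```text
time: 1.65
tool_pos: [0.4961, -0.0256, 0.21]
orientation: [3.136, -0.003, 0.485]
wrist_force: [-1.1, 0.3, -0.2]
gripper_width: -0.0003
```

```bash
cat > pic.py <<'E'
import sys,cv2
from workcell import env
n=sys.argv[1]
t=env.get_image("top")["pixels"][190:320,205:365];s=env.get_image("scene")["pixels"][170:300,270:430]
cv2.imwrite(f"pics/{n}.png",cv2.resize(cv2.hconcat([t,s]),None,fx=2.5,fy=2.5,interpolation=2))
cv2.imwrite(f"pics/{n}w.png",env.get_image("wrist")["pixels"])
st=env.read_state();print(st["time"],st["tool_pos"],st["orientation"],st["wrist_force"])
E
python3 pic.py a1
```

```text
1.8 [ 0.49788036 -0.02652041  0.21279694] [ 3.13368908 -0.00734974  0.48293176] [-0.08546151 -0.95319114  0.04037781]
```

View pics/a1.png

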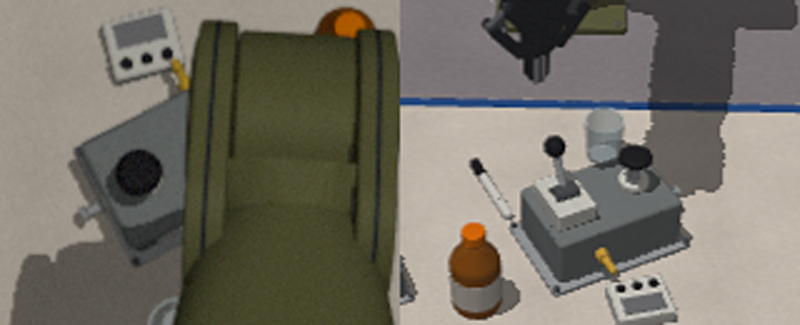

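View pics/a1w.png

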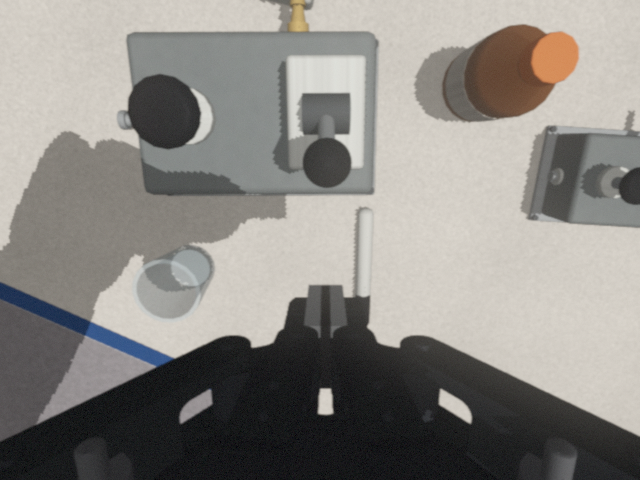

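Request:
carry_out(steps=[[0,0,-4,0,0],[0,0,-3.8,0,0],[0,0,0,0,0]])

```text
time: 2.1
tool_pos: [0.5001, -0.0294, 0.1376]
orientation: [3.129, -0.015, 0.479]
wrist_force: [-1.6, -0.3, 0.5]
gripper_width: 0.0005
```

```bash
python3 pic.py a2
```

```text
2.25 [ 0.50454316 -0.02930105  0.14234806] [ 3.12399738 -0.02289885  0.47918735] [0.34531228 0.2597662  0.56131073]
```

View pics/a2w.png

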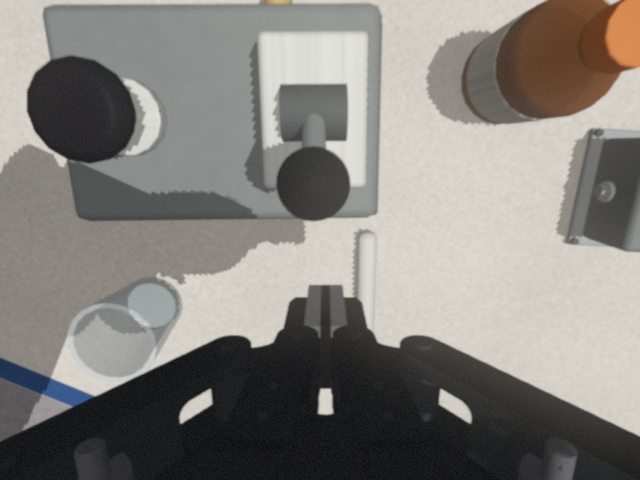

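Request:
carry_out(steps=[[0,0,0,0,0]])

```text
time: 2.35
tool_pos: [0.5059, -0.0297, 0.1444]
orientation: [3.122, -0.026, 0.479]
wrist_force: [0.0, 0.1, -0.1]
gripper_width: 0.0004
```

Run:
```python
from workcell import env
for i in range(3):
    s=env.read_state();print(s["time"],s["tool_pos"],s["orientation"],s["joint_pos"],s["joint_velocities"]);env.get_image("top")
```

```text
2.35 [ 0.50591082 -0.02966297  0.14442806] [ 3.12237005 -0.02569529  0.47875646] [-0.05639462  0.2611274  -0.37551713  0.90224748 -0.00343412  2.60663377] [-0.00845219 -0.01667893  0.03124768  0.01831268 -0.00282495 -0.00025532]
2.4 [ 0.50632421 -0.02970219  0.1447473 ] [ 3.12174669 -0.02649402  0.47875667] [-0.05634323  0.26082763 -0.37506372  0.90199602 -0.00356496  2.60669701] [ 0.00261254  0.00197298 -0.00551036 -0.01374089  0.00101621  0.00049888]
2.45 [ 0.50617731 -0.02955701  0.1444432 ] [ 3.12196306 -0.02626216  0.47899185] [-0.0561168   0.26104827 -0.37561476  0.90153405 -0.0034967   2.60668479] [ 0.00317509  0.00697566 -0.01404096 -0.00670361 -0.00053849  0.00118673]
```

Request:
carry_out(steps=[[0,0,0,0,0]])

```text
time: 2.6
tool_pos: [0.5062, -0.0294, 0.1448]
orientation: [3.122, -0.027, 0.479]
wrist_force: [-0.9, 0.2, -0.4]
gripper_width: -0.0004
```

Request:
carry_out(steps=[[-0.2,0.5,-0.7,0,0],[0,0,-0.5,0,0],[0,0,0,0,0],[0.9,0.5,0,0,0],[0.9,0.5,0,0,0],[0.9,0.5,0,0,0],[0.9,0.5,0,0,0],[0,0,0,0,0]])

```text
time: 3.4
tool_pos: [0.5431, -0.002, 0.1319]
orientation: [3.121, -0.026, 0.48]
wrist_force: [-0.0, -0.2, 0.3]
gripper_width: -0.0003
```

```bash
python3 pic.py a3
```

```text
3.55 [ 0.54126848 -0.00271916  0.13170339] [ 3.12184698 -0.0240671   0.47900187] [-0.04176572  0.14617638  0.18975536]
```

View pics/a3w.png

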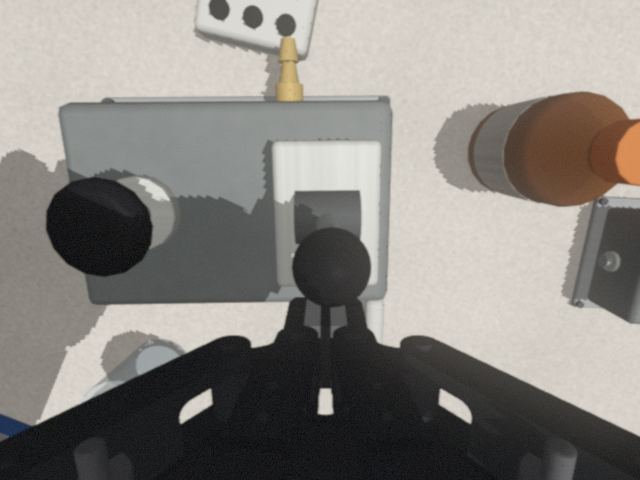

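View pics/a3.png

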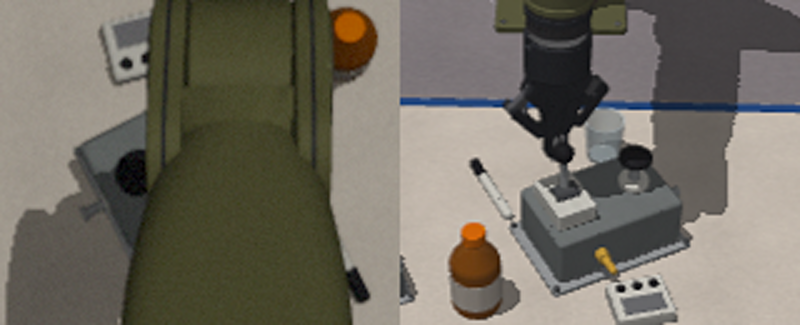

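Request:
carry_out(steps=[[0.9,0.5,0,0,0],[0.9,0.5,0,0,0],[0,0,0,0,0],[0,0,0,0,0]])

```text
time: 3.95
tool_pos: [0.5603, 0.0078, 0.1318]
orientation: [3.122, -0.024, 0.478]
wrist_force: [-1.5, -0.5, 0.8]
gripper_width: 0.0002
```

```bash
python3 pic.py a4
```

```text
4.1 [0.55988514 0.00758026 0.13180981] [ 3.12185931 -0.02360435  0.4780271 ] [-0.35156352  0.59116232  0.55271356]
```

View pics/a4w.png

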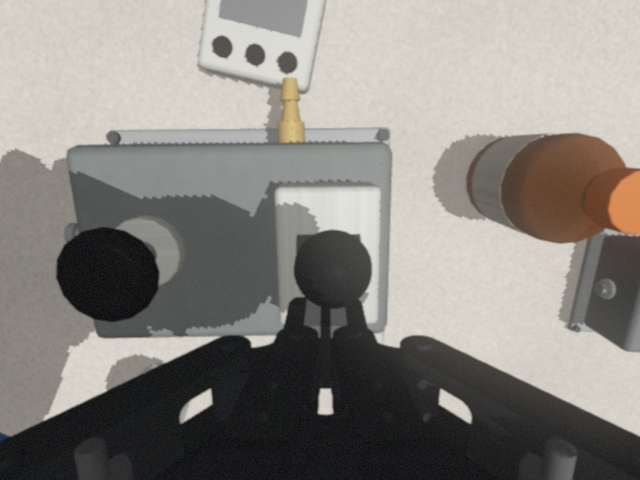

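Request:
carry_out(steps=[[0.5,0.3,0,0,0],[0.3,0.2,0,0,0],[0,0,0,0,0]])

```text
time: 4.4
tool_pos: [0.5674, 0.0123, 0.1315]
orientation: [3.122, -0.022, 0.477]
wrist_force: [-0.5, 0.0, 0.2]
gripper_width: -0.0003
```

Request:
carry_out(steps=[[0.4,0.2,0,0,0],[0,0,0,0,0]])

```text
time: 4.6
tool_pos: [0.5712, 0.0145, 0.1313]
orientation: [3.122, -0.021, 0.477]
wrist_force: [0.3, 0.7, -0.1]
gripper_width: -0.0001
```

Request:
carry_out(steps=[[0.4,0.2,0,0,0],[0,0,0,0,0]])

```text
time: 4.8
tool_pos: [0.5724, 0.0153, 0.1309]
orientation: [3.122, -0.014, 0.477]
wrist_force: [-2.5, -1.1, 2.5]
gripper_width: 0.0001
```

```bash
python3 pic.py a5
```

```text
4.95 [0.5726656  0.01536091 0.13095772] [ 3.12216824 -0.01509253  0.47651811] [-3.24825644 -1.24133678  1.89009941]
```

View pics/a5w.png

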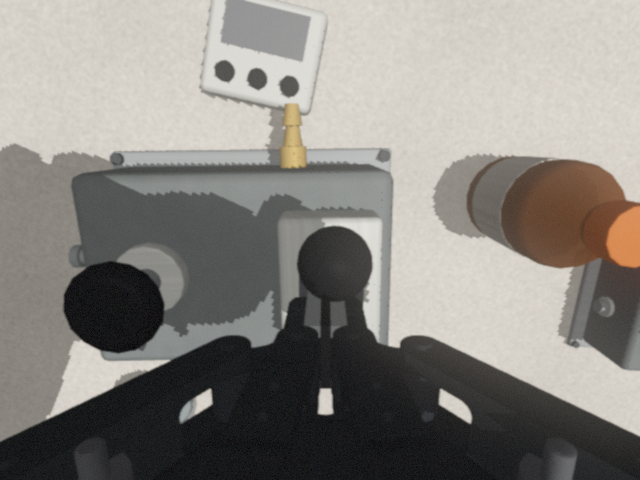

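View pics/a5.png

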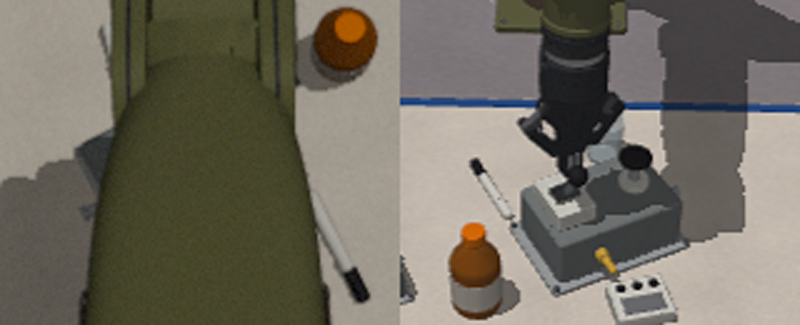

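Request:
carry_out(steps=[[-1.5,-0.8,0,0,0],[-1.8,-0.9,0.5,0,0],[-1,-0.5,3,0,0],[-2,0,4,0,0],[-4,1,0,0,0],[-4,1,0,0,0],[-4,0,0,0,0],[0,0,0,0,0],[0,0,0,0,0]])

```text
time: 5.85
tool_pos: [0.3944, 0.0173, 0.2103]
orientation: [3.121, -0.04, 0.479]
wrist_force: [-0.7, -0.2, 0.2]
gripper_width: 0.0002
```

```bash
python3 pic.py a6
```

```text
6.0 [0.39481804 0.01700944 0.20982374] [ 3.12155151 -0.03789929  0.47807567] [0.67797112 0.45900003 0.62468973]
```

View pics/a6w.png

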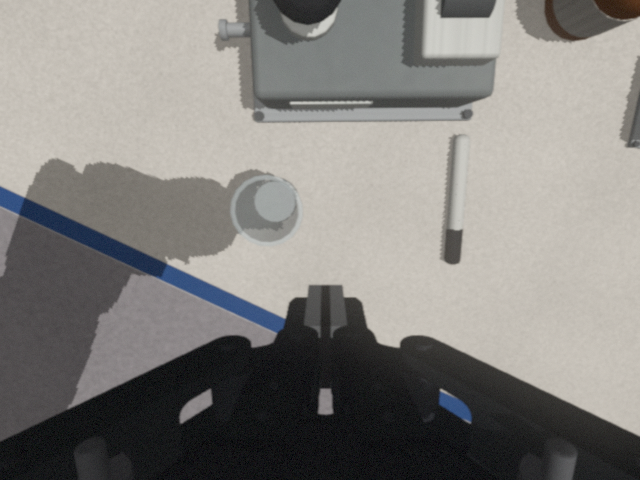

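View pics/a6.png

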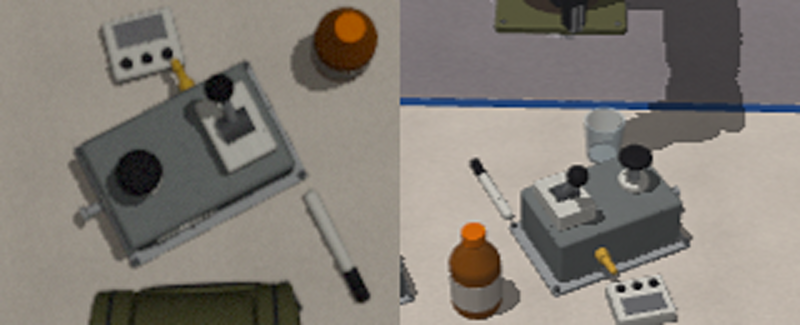

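Run:
```python
from workcell import env
from h import *
T=env.get_image("top");S=env.get_image("scene")
def blob(im,u,v,r=14,th=50):
    g=im["pixels"].max(2)[v-r:v+r,u-r:u+r]; m=(g<th).astype(np.uint8)
    n,l,s,c=cv2.connectedComponentsWithStats(m); i=1+np.argmax(s[1:,4]); return c[i]+[u-r,v-r],s[i]
for n,t,s,z in (("ball",(293,225),(341,240),.15),("knob",(261,259),(364,232),.122)):
    a,sa=blob(T,*t);b,sb=blob(S,*s)
    print(n,a,sa,b,sb,tri([ray(T,*a),ray(S,*b)]),plane(T,*a,z))
p=plane(T,292.6,225.2,.15)-np.array([.567,.0097,0]); print("s",p[0]*.886+p[1]*.4635, -p[0]*.4635+p[1]*.886)
```

```text
ball [292.13461538 224.99038462] [  8   9  11  12 104] [340.65384615 240.30769231] [10 11  8  8 52] [0.59400051 0.0249188  0.14686328] [0.59347506 0.02429647 0.15      ]
knob [258.96485623 259.78594249] [  1   5  22  22 313] [363.80769231 232.41346154] [  8  10  13  10 104] [0.52167067 0.0965979  0.115138  ] [0.52101401 0.09675449 0.122     ]
s 0.029359012056031305 -1.6737748532001315e-05
```

Request:
carry_out(steps=[[3.2,2.0,0,0,0],[3.2,2.0,0,0,0],[3.2,1.9,0,0,0],[3.2,1.8,0,0,0],[0,0,-3,0,0],[0,0,0,0,0],[0,0,0,0,0]])

```text
time: 6.8
tool_pos: [0.5347, 0.0978, 0.1767]
orientation: [3.122, -0.039, 0.475]
wrist_force: [0.1, -0.2, 0.4]
gripper_width: 0.0003
```

```bash
python3 pic.py a7
```

```text
6.95 [0.53351847 0.09733384 0.17728328] [ 3.12149777 -0.03880561  0.47444425] [ 0.06787935 -0.37789347  0.33865871]
```

View pics/a7w.png

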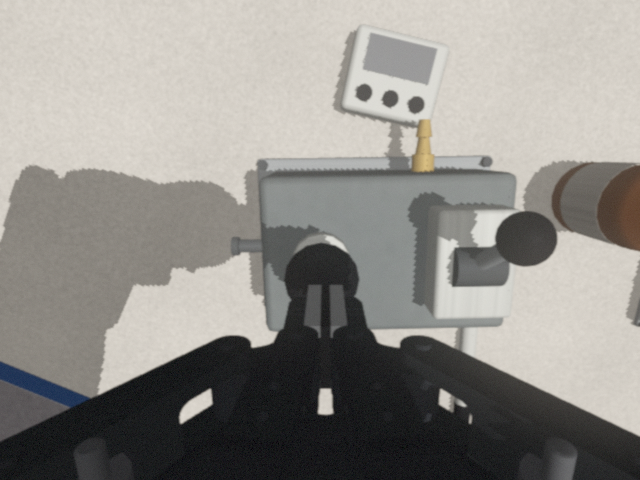

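View pics/a7.png

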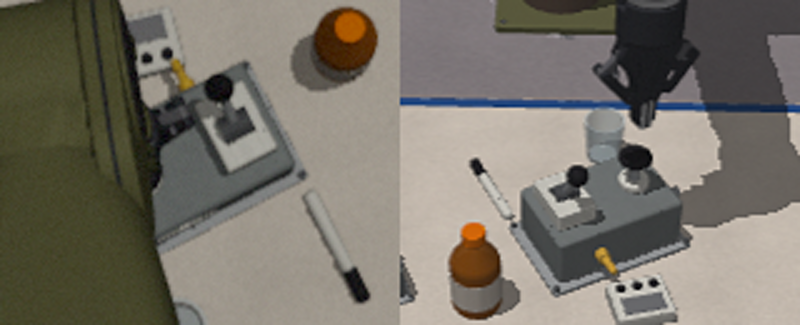

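Request:
carry_out(steps=[[-1.0,-0.3,-2,0,0],[0,0,-2,0,0],[0,0,0,0,0],[0,0,0,0,0],[0,0,0,0,0]])

```text
time: 7.45
tool_pos: [0.5255, 0.0934, 0.1434]
orientation: [3.118, -0.049, 0.472]
wrist_force: [0.0, -0.1, -0.1]
gripper_width: -0.0002
```

```bash
python3 pic.py a8
```

```text
7.6 [0.52588238 0.09359604 0.14325431] [ 3.11831312 -0.04936894  0.47259668] [0.01756097 0.48841706 0.10575088]
```

View pics/a8w.png

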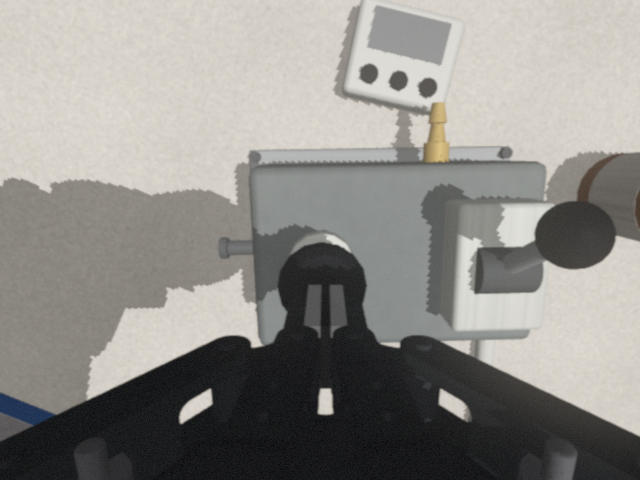

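View pics/a8.png

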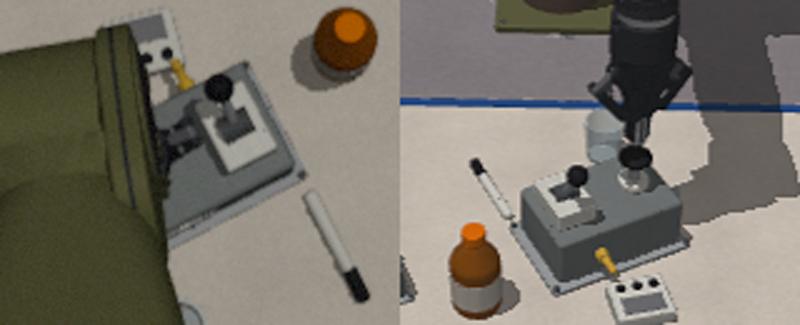

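Request:
carry_out(steps=[[-0.2,0,-1.6,0,0],[0,0,-1.4,0,0],[0,0,-1.2,0,0],[0,0,-0.5,0,0],[0,0,0,0,0]])

```text
time: 8.1
tool_pos: [0.5265, 0.0941, 0.1015]
orientation: [3.116, -0.057, 0.473]
wrist_force: [-3.8, -1.6, 9.0]
gripper_width: 0.0001
```

Run:
```python
from workcell import env
s=env.read_state();print(s["tool_pos"],s["wrist_force"],s["joint_velocities"].round(3))
```

```text
[0.52646488 0.0940932  0.10151319] [-3.77896126 -1.63921716  9.00097251] [-0.    -0.018  0.017  0.028 -0.002  0.002]
```

Request:
carry_out(steps=[[0,0,-0.6,0,0],[0,0,-0.4,0,0],[0,0,0,0,0]])

```text
time: 8.4
tool_pos: [0.5265, 0.0941, 0.1025]
orientation: [3.114, -0.062, 0.473]
wrist_force: [-4.2, -0.7, 7.8]
gripper_width: -0.0001
```

```bash
python3 pic.py b1
```

```text
8.55 [0.5266498  0.09416507 0.1019607 ] [ 3.11404922 -0.06173931  0.47328268] [-3.69167459 -0.70314467  9.97231714]
```

View pics/b1w.png

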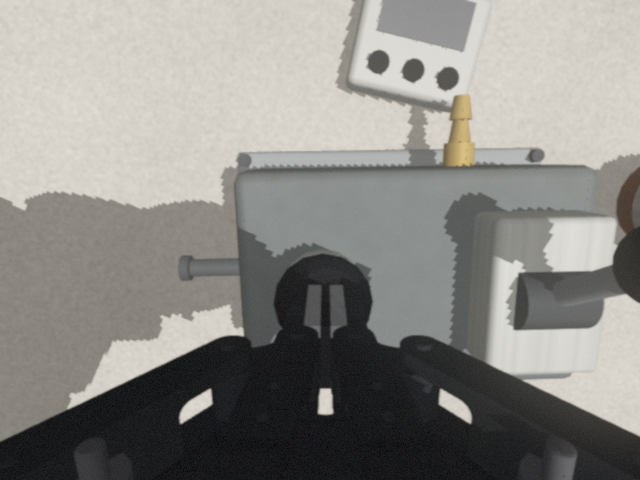

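Request:
carry_out(steps=[[0,0,1.5,0,0],[0,0,1.5,0,0],[0,0,0.5,0,0],[0,0,0,0,0],[0,0,0,0,0]])

```text
time: 9.05
tool_pos: [0.529, 0.0947, 0.1408]
orientation: [3.112, -0.067, 0.474]
wrist_force: [0.4, -0.5, 0.4]
gripper_width: 0.0001
```

```bash
python3 pic.py b2
```

```text
9.2 [0.52848307 0.09456098 0.14023789] [ 3.11261044 -0.0660124   0.47355691] [ 0.41131285 -0.43469004  0.0296765 ]
```

View pics/b2w.png

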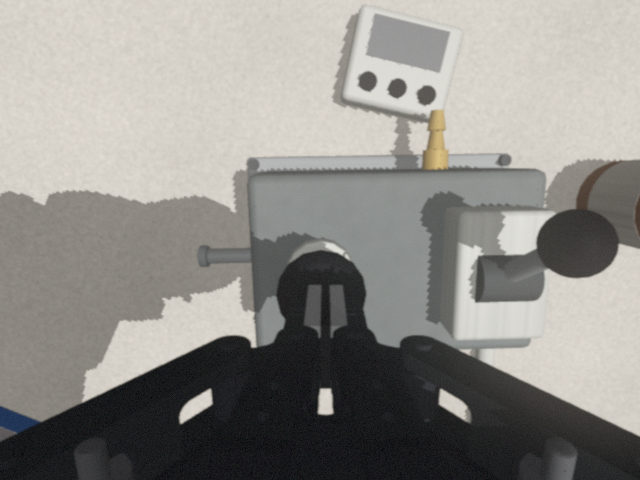

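View pics/b2.png

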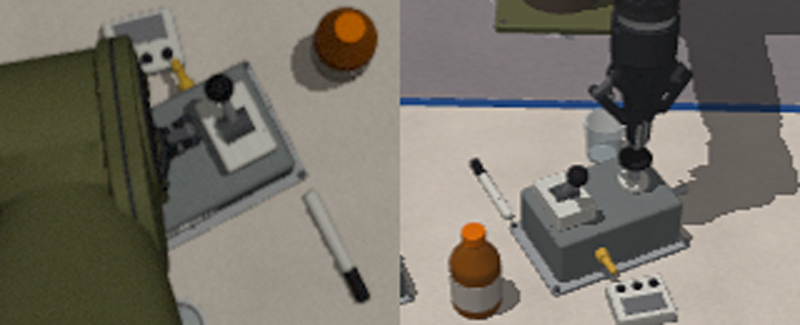

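Request:
carry_out(steps=[[-0.4,0,-1.4,0,0],[0,0,-1.4,0,0],[0,0,-1.4,0,0],[0,0,-0.9,0,0],[0,0,-0.6,0,0],[0,0,0,0,0]])

```text
time: 9.8
tool_pos: [0.5255, 0.0948, 0.1031]
orientation: [3.108, -0.079, 0.474]
wrist_force: [-1.6, -0.3, 8.3]
gripper_width: 0.0002
```

Request:
carry_out(steps=[[0,0,-1.2,0,0]])

```text
time: 9.9
tool_pos: [0.5272, 0.0951, 0.099]
orientation: [3.106, -0.086, 0.474]
wrist_force: [-40.8, -6.8, 126.6]
gripper_width: 0.0
```

Request:
carry_out(steps=[[0,0,1.5,0,0],[0,0,1.5,0,0],[0,0,0.5,0,0],[0,0,0,0,0],[0,0,0,0,0]])

```text
time: 10.4
tool_pos: [0.5274, 0.0952, 0.1384]
orientation: [3.105, -0.091, 0.475]
wrist_force: [-0.4, -0.3, -0.3]
gripper_width: 0.0002
```

```bash
python3 pic.py b3
```

```text
10.55 [0.5270858  0.09515671 0.1380985 ] [ 3.10502672 -0.08977636  0.47468179] [ 0.107787   -0.68233829 -0.54902214]
```

View pics/b3w.png

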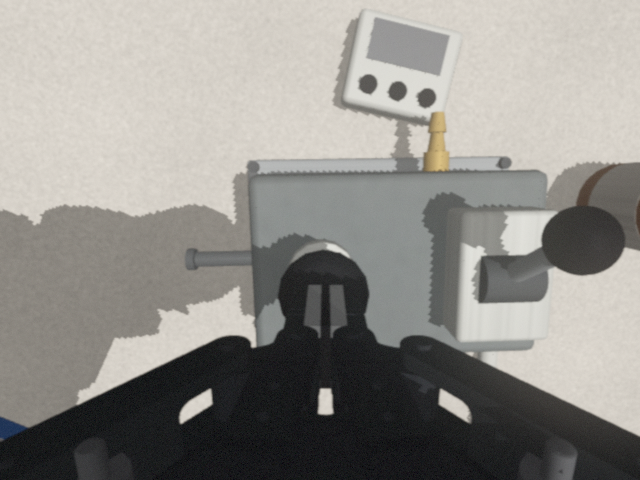

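Request:
carry_out(steps=[[-0.3,0,-1.3,0,0],[0,0,-1.3,0,0],[0,0,-1.2,0,0],[0,0,-0.5,0,0]])

```text
time: 10.95
tool_pos: [0.5257, 0.0955, 0.0996]
orientation: [3.104, -0.094, 0.475]
wrist_force: [-27.1, -3.5, 76.7]
gripper_width: -0.0003
```

Request:
carry_out(steps=[[0,0,1.5,0,0],[0,0,1.5,0,0],[0,0,0.5,0,0],[0,0,0,0,0],[0,0,0,0,0]])

```text
time: 11.45
tool_pos: [0.5254, 0.0954, 0.1358]
orientation: [3.104, -0.094, 0.475]
wrist_force: [-0.4, 0.2, 0.4]
gripper_width: -0.0002
```

```bash
python3 pic.py b4
```

```text
11.6 [0.52512452 0.09535352 0.13555077] [ 3.10375733 -0.09357638  0.47489348] [ 0.23192943 -0.34002137 -0.33335962]
```

View pics/b4w.png

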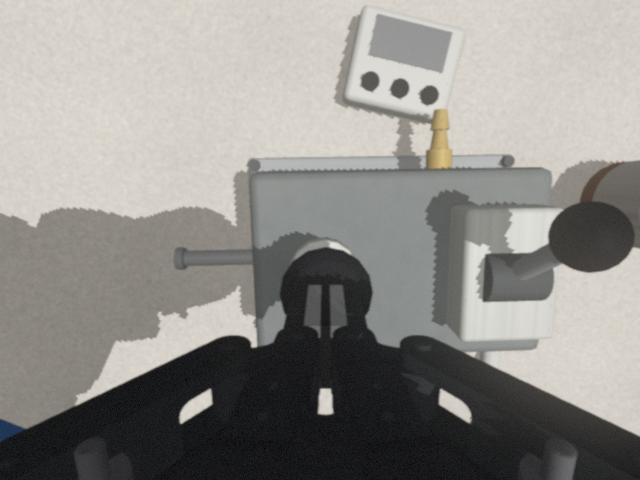

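Request:
carry_out(steps=[[0,0,-1.2,0,0],[0,0,-1.1,0,0],[0,0,-0.8,0,0],[0,0,-0.4,0,0]])

```text
time: 12.0
tool_pos: [0.5265, 0.0956, 0.1001]
orientation: [3.103, -0.096, 0.475]
wrist_force: [-7.4, 0.0, 34.9]
gripper_width: 0.0001
```

Request:
carry_out(steps=[[0,0,1.5,0,0],[0,0,1.5,0,0],[0,0,0.5,0,0],[0,0,0,0,0],[0,0,0,0,0]])

```text
time: 12.5
tool_pos: [0.5257, 0.0955, 0.1329]
orientation: [3.104, -0.093, 0.475]
wrist_force: [-0.6, 0.5, 0.3]
gripper_width: -0.0001
```

```bash
python3 pic.py b5
```

```text
12.65 [0.5255101  0.09542607 0.13281055] [ 3.10397486 -0.0926801   0.47485993] [-0.7529986   0.13001082 -0.94234009]
```

View pics/b5w.png

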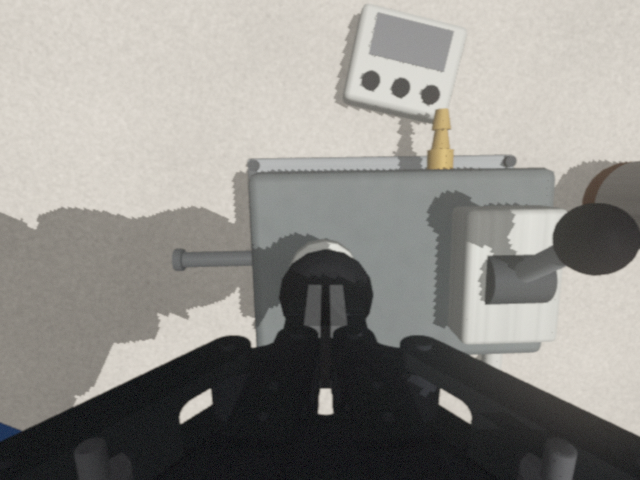

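Run:
```python
from workcell import env
from h import *
W=env.get_image("wrist");f=W["pixels"][235:285,155:270]
cv2.imwrite("pics/pin.png",cv2.resize(f,None,fx=6,fy=6,interpolation=2))
c=np.array([.544,.054]);R=np.array([[.886,.4635],[-.4635,.886]])
for n,P in (("a8 W",0),):
    pass
for y in (.08+.016,.141-.0075,.141): 
    g=R.T@np.array([0,y])+c; print(y,proj(W,[*g,.035]))
for u in (172,173,174,189,190): 
    q=plane(W,u,259,.035)[:2]-c; print(u,R@q)
print("foot corners", [proj(W,[*(R.T@np.array([x,y])+c),.008]).round(1) for x,y in ((.065,.095),(.065,-.095))])
```

```text
0.096 [242.44865941 260.3191735 ]
0.13349999999999998 [184.78428309 261.39400087]
0.141 [173.17878936 261.61031991]
172 [0.00175945 0.14159856]
173 [0.00174717 0.14095491]
174 [0.00173488 0.14031113]
189 [0.00155025 0.13063918]
190 [0.00153792 0.12999336]
foot corners [array([246.2, 160.9]), array([513.3, 158.3])]
```

View pics/pin.png

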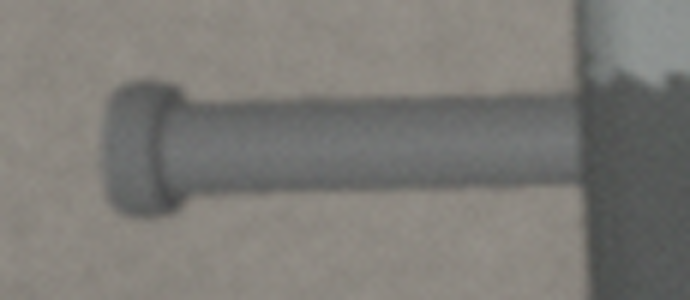

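Request:
carry_out(steps=[[0,0,3,0,0],[0,0,4,0,0],[-4,-1,2,0,0],[-4,-2,0,0,0],[-4,-3,0,0,0],[0,-4,0,0,0],[0,0,0,0,0],[0,0,0,0,0],[0,0,0,0,0]])

```text
time: 13.6
tool_pos: [0.3999, -0.0066, 0.2222]
orientation: [3.105, -0.089, 0.475]
wrist_force: [0.9, -0.3, 0.2]
gripper_width: 0.0
```

```bash
python3 pic.py c1
python3 - <<'E'
from workcell import env
s=env.read_state();print(s["wrist_force"],s["joint_velocities"].round(3))
E
```

```text
13.75 [ 0.40005416 -0.00605677  0.22213974] [ 3.10545081 -0.08895141  0.47663421] [-0.1523558   0.27934758 -0.18169368]
[-0.1523558   0.27934758 -0.18169368] [ 0.002 -0.002  0.001  0.001 -0.002 -0.002]
```

View pics/c1.png

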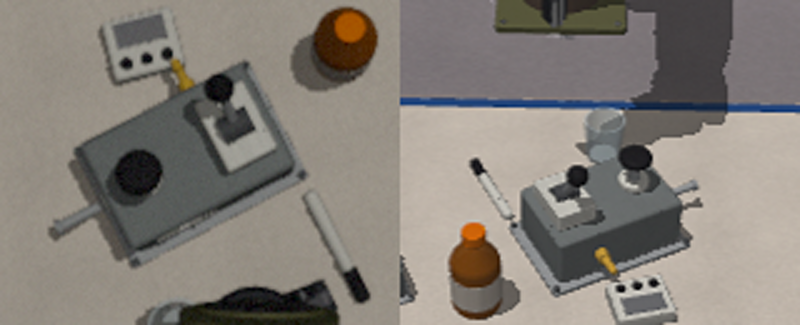

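The final view shows the ball at the same spot as when I closed the vent (219,88 and 577,176). The knob is up (138,172), the pin is out on the left (56,229), and the bystanders are where they were.

```bash
python3 -c "
from workcell import env
print(env.close_job())"
```

```text
the job is handed in; nothing more can be done
None
```

The pump ended up as asked, but **one press went over the 120 N wrist limit, so the run may be judged failed**. I handed the job in at about 13.8 s of the 54 s allowed.

**What I did**
- **Vent:** I pushed the lever over to its stop with the closed fingers.
- **Plunger:** I pressed the knob down and let it up four times. The fourth press did not move the pin any further.
- **Finish:** I then backed the arm away to clear space.

**Last checks**
- **Vent:** measured just after closing, the ball was 29 mm past the pivot on the far side, against 28.8 mm expected when fully closed. It was in the same place in the final picture.
- **Pin:** the tip measured about 56 mm out of the side face, which is fully out.
- **Plunger and arm:** the knob looks fully up, and the wrist force was about zero with the arm clear.
- **Bystanders:** the bottle, beaker, marker and timer are where they stood. I did not check the tip box, tube rack and dishes at the end, but the arm did not go near them.

**What went wrong**
- **Over the limit:** at the bottom of the second press I added an extra 12 mm downward move against the stop. The wrist reading jumped to about 127 N vertical, or 133 N in total.
- **Other hard presses:** the third press read about 82 N in total and the fourth about 36 N, both under the limit.
- **Tool tilt:** the tool also tipped by up to about 0.1 rad over the repeated moves, which did not affect the pressing.

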